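# Load a coffee pod into the spring dispenser

### The arm

A 6-joint arm with a two-finger parallel gripper is mounted at the origin on a cart in front of the work surface, level with it; the furniture and walls round the work are solid. World frame = base frame: x ahead of the robot, y to its left, z up, the work surface at z = 0. Lengths are in mm, angles in degrees, forces in N, time in s.
With the tool pointing down it reaches from about 350 to 850 mm from the base axis. Payload 8.1 kg.
Tool frame: the origin (TCP) lies at the very end of the fingers, on their centre line; the grasp point (between the pads) lies 19 mm behind it; z points along the fingers, y is the line along which they close (so a half turn about z gives the same grasp; the last joint's range is limited). The gripper opens to 85 mm and grips with 20 to 120 N. Pads are 22 mm wide; open, the fingers measure 114 mm over their backs; the gripper's body (76 mm by 85 mm) begins 54 mm behind the grasp point. The pads swing forward as they close: fully open they stand 13 mm farther back than shut.
Start: joints at [-80.065, 7.471, 85.268, -0, 87.261, -4.893], TCP at [153.573, -580.018, 231.292] pointing down, gripper open.
Joint ranges: [-169.43, 169.43], [-51.17, 129.36], [1.28, 143.12], [-76.62, 256.62], [0, 156.53], [-152.29, 152.29]. Speed limits (degrees/s): [136.94, 136.94, 159.86, 180, 180, 180].

### API

Orientations are given as [roll, pitch, yaw] about the fixed x, y, z axes, in that order (R = Rz(yaw) Ry(pitch) Rx(roll)).
In Python, from bench import * gives the robot as it stands.
- The arm moves only by the tool play_rows, never from a script. Its argument "increments" is a list of rows, each a list of 3 entries, a list of its own where there are three numbers: the gripper's target within -1 to 1 (fully open at 1, half-way at 0, shut at -1), then the shift along the tool's x, y, z in mm, then the turn about the tool's z in rad. A call has 1 to 12 rows; each row shifts and turns the commanded pose from where the row before left it, along the tool's axes as they then stand; what a row does not reach is not made up. A row lasts 1/12 s, in which the tool goes at most 41.7 mm and 7.16 degrees, less where a joint would pass 70% of its speed; a pose out of reach is approached as far as the arm can. A call is refused whole if a number of a shift passes 41.7 or a number of a turn 0.125, either way. A call with a gripper value outside its range is refused whole. The fingers move at their own pace and stop on an object; "force" is the grip in N (left out, the last holds). Time passes only in rows, so rows that do not move let the fingers close. It gives the time, the measured TCP pose, the force, the opening and the grip force at its end, in the units of the state.
- sense(): the state, without advancing time (a new reading comes with each control period).
- snapshot(name): name is "scene" or "top" or "wrist"; returns a dict with "color" (384x512x3 uint8, red, green, blue), "intrinsics" (3x3 intrinsics, pixels), "world_from_camera" (4x4, takes a point from camera to world coordinates). Camera axes: x right, y down, z forward; pixel columns grow to the right and rows downward; lengths in mm; the calibration is good to about 2 mm. A picture is of the moment at which its call begins. There is no depth.
- hand_in(): hands the job in; it is judged then, once.
Trained networks look in a picture, given as the dict that the camera call returned (one of the last four; its "shot" number tells which), for a name from the list of things; names that differ only in an ending like _2 or _b are one class to them, and where a whole thing is asked for, a point or a joint stands for the part that bears it (a point fixed in the world has none). Each returns a list of dicts, best first, with "p" (0 to 1); they miss things now and then, are a little off and sometimes report something else, mostly with a low value. They report only what shows in the picture. A call takes as long as a camera call. They do not tell look-alikes from the thing itself.
- find_in(query, picture): "xyz" ([x, y, z] in mm, in the coordinates of the camera as it stood for that picture, good to about 4 mm: the middle of the surface that is visible of it).
- regions_of(query, picture): "mask" (384x512 bool, what is visible of it).
- pinpoint(query, picture): "xyz" ([x, y, z] in mm, in the coordinates of the camera as it stood for that picture, good to about 4 mm: a listed point, or the origin of a listed thing).
The state is a dict: "time": time; "joint_pos": joint angles; "qd": joint speeds; "joint_efforts": joint torques, N m; "tool_pos": TCP position; "tcp_rot": TCP orientation; "ft_force": force on the tool from outside, world axes, zero at the start; "wrist_torque": the same for the moment, N m; "finger_gap": finger opening in mm; "grip_force": force on a finger pad.
Only numpy, scipy, OpenCV 4.12 (cv2) and the standard library are available. Lean on these libraries where they do the work, as an engineer would, in place of code of your own. Each camera call takes 0.05 s, during which the arm holds its last target. There are 200 camera calls.

### The job

Load the loose copper-coloured coffee pod into the spring-loaded pod dispenser: stand it upright in the mouth, on top of the copper pod already inside, and push it straight down until it snaps under the two yellow catches and stays there when you let go. Leave the green pod where it stands.

Things in the scene. Friction and masses are not known exactly. Their poses are not given: they have to be found in the camera images.
- copper_pod: The loose copper-coloured (red-brown) pod standing on the worktop: rigid drum, 56 mm diameter, 40 mm high, 60 g, flat top; its lowest 7 mm taper to 44 mm. Origin: centre of its underside, z up its axis. Just set in the mouth it stands on the catches' slopes, underside about 24 mm below the funnel rim; home, it hangs under the catches, underside 66 mm (top 26 mm) below the rim.
- green_pod: A dark green pod of the same shape and size standing on the worktop; not to be used. Origin: centre of its underside.
- dispenser_mouth (a point): Centre of the dispenser's funnel rim, 126 mm above the worktop, z up. Fixed clear tube, bore 59 mm, on a steel foot 104 mm wide; black funnel narrows from 86 mm to the bore in 14 mm. Two yellow spring catches reach in along this point's +y and -y, 46 mm apart, sloped on top, flat undersides 26 mm below the rim; they stick out to 55 mm from the axis, below the rim. One copper pod is inside.
- platform (a joint): Spring platform under the pods, m pushed down: 0 at the start (one pod in), 0.040 with two pods under the catches, stop at 0.050. Spring 3 N at 0, 7 N at the stop; the catches spread at 6 to 10 N early in the push, so push by depth. To latch, push the new pod's top 28 to 34 mm below the funnel rim (stop at 36 mm), then let go: it rises to the catches.
Mind the look-alikes: they are no part of the job. What is shaped like the copper_pod but purple is not meant.

How it is judged:
By the outcome, as a careful person would: the job done as asked, in the order asked, and still so for the second after the job is handed in, with the robot touching nothing.
It also fails if it takes over 56 s, if anything falls off the work surface, if the arm or the gripper's body presses on something with over 40 N, if the wrist force passes 120 N, or if a joint passes its speed limit or range.

## Working session

There is one attempt and no reset: what is moved stays moved. The work goes in short steps, Python scripts to look and compute and a tool call to move; the robot and the scene stay as the last step left them, time stands still between calls to the robot, and variables do not carry over. Pictures are saved under pics/ and viewed, at most 10 in all, crops included, and the job is handed in when it is done.

Besides the shell and the picture viewer there is one more tool, called after ">>>" as name(argument=value, ...) on one line, values as JSON. play_rows: Moves the arm, as the interface text tells. Its arguments: {"type":"object","properties":{"increments":{"type":"array","items":{"type":"array"}},"force":{"type":"number"}},"required":["increments"]}

```bash
mkdir -p pics; cat > h.py <<'E'
from bench import *
import numpy as np, cv2
def W(p,xyz): return (np.array(p["world_from_camera"])@np.r_[xyz,1])[:3].round(1)
def px(p,w):
    T=np.linalg.inv(np.array(p["world_from_camera"])); c=(T@np.r_[w,1])[:3]; q=np.array(p["intrinsics"])@c; return (q[:2]/q[2]).round()
def ray(p,u,v,z):
    T=np.array(p["world_from_camera"]); d=T[:3,:3]@np.linalg.solve(np.array(p["intrinsics"]),[u,v,1]); o=T[:3,3]; return (o+d*(z-o[2])/d[2]).round(1)
def save(n,im): cv2.imwrite("pics/"+n,cv2.cvtColor(np.ascontiguousarray(im),cv2.COLOR_RGB2BGR))
E
python3 - <<'E'
from h import *
P={n:snapshot(n) for n in("scene","top")}
for n,p in P.items():
    save(n+"0.png",p["color"])
    for q in("copper_pod","green_pod","dispenser_mouth"):
        for r in pinpoint(q,p)[:5]:
            w=W(p,r["xyz"]);print(n,q,round(r["p"],2),w,px(p,w))
s=sense();print(s["time"],s["tcp_rot"],s["tool_pos"],s["finger_gap"])
E
```

```text
scene copper_pod 0.9 [ 509.2 -163.4   -4. ] [244. 306.]
scene copper_pod 0.61 [585.4 -72.4  -3.6] [277. 270.]
scene green_pod 0.77 [468.6 229.8  -3.3] [226. 182.]
scene dispenser_mouth 0.57 [455.6  60.6 128.3] [218. 188.]
top copper_pod 0.8 [ 5.049e+02 -1.653e+02 -5.000e-01] [334. 198.]
top copper_pod 0.61 [591.6 -71.5  -2.1] [299. 168.]
top green_pod 0.64 [469.5 229.7  -1.5] [190. 212.]
top dispenser_mouth 0.61 [459.7  62.4 125.6] [251. 211.]
0.4 [-1.79985201e+02 -9.41095513e-04  1.48274904e+01] [ 153.56055474 -579.94461877  231.14136312] 85.37943168995791
```

View pics/scene0.png

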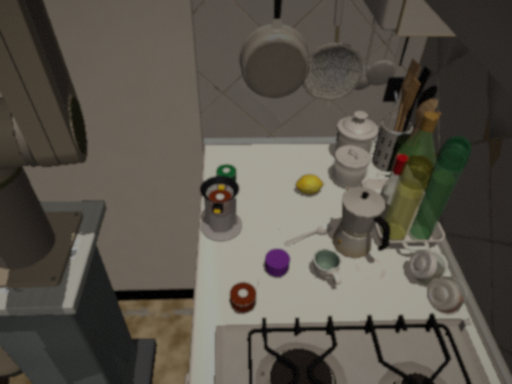

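View pics/top0.png

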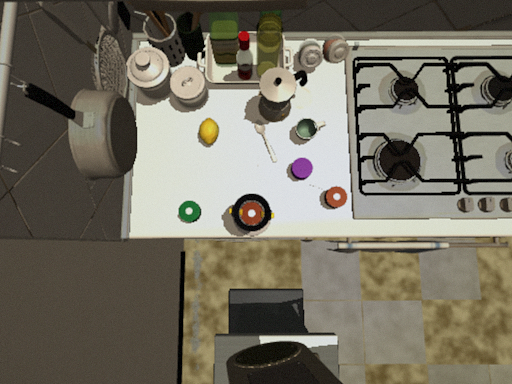

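Candidates for the loose copper pod:
- The red-brown pod on the worktop, at scene (243,296) and top (336,197). This matches the description.
- The purple look-alike, at scene (277,262) and top (302,168). Not this one.
- The copper pod already in the dispenser, at top (251,212). Not this one.

The green pod stands at top (190,211), and the catches lie roughly along world y. I'll turn the tool to yaw 90 so the fingers close along x, clear of the catches. Then I'll approach and check the choice in a wrist crop.

>>> play_rows(increments=[[1,[0,0,0],-0.12],[1,[0,0,0],-0.12],[1,[0,0,0],-0.12],[1,[0,0,0],-0.12],[1,[0,0,0],-0.12],[1,[0,0,0],-0.12],[1,[0,0,0],-0.12],[1,[0,0,0],-0.12],[1,[0,0,0],-0.12],[1,[0,0,0],-0.12],[1,[0,0,0],-0.112]])

```text
time: 1.32
tool_pos: [153.6, -580.0, 231.3]
tcp_rot: [-180.0, 0.0, 90.3]
ft_force: [0.5, -1.2, 0.2]
finger_gap: 85.3
grip_force: 0.0
```

>>> play_rows(increments=[[1,[27,23,0],0],[1,[27,23,0],0],[1,[27,23,0],0],[1,[27,23,0],0],[1,[27,23,0],0],[1,[27,23,0],0],[1,[27,23,0],0],[1,[27,23,0],0],[1,[27,23,0],0],[1,[27,23,0],0],[1,[27,23,0],0],[1,[27,23,0],0]])

```text
time: 2.32
tool_pos: [430.5, -254.5, 231.6]
tcp_rot: [180.0, 0.0, 90.0]
ft_force: [-0.2, -0.7, 0.2]
finger_gap: 85.5
grip_force: 0.0
```

>>> play_rows(increments=[[1,[23,20,0],0],[1,[23,20,0],0],[1,[23,20,0],0],[1,[23,17,0],0],[1,[0,0,0],0],[1,[0,0,0],0]])

```text
time: 2.82
tool_pos: [507.1, -162.9, 231.2]
tcp_rot: [-180.0, 0.0, 90.2]
ft_force: [-0.3, 0.5, -1.0]
finger_gap: 85.3
grip_force: 0.0
```

```bash
cat > m.py <<'E'
from h import *
import sys
p=snapshot("wrist"); c=p["color"]; save(sys.argv[1],c)
s=sense();print(s["time"],s["tool_pos"],s["tcp_rot"],s["finger_gap"])
for q in sys.argv[2:]:
    for r in pinpoint(q,p)[:3]:
        w=W(p,r["xyz"]);print(q,round(r["p"],2),w,px(p,w))
hsv=cv2.cvtColor(c,cv2.COLOR_RGB2HSV)
for r in regions_of("copper_pod",p)[:3]:
    m=r["mask"].astype(np.uint8); cs=max(cv2.findContours(m,0,2)[0],key=cv2.contourArea)
    print("mask",round(r["p"],2),m.sum(),cv2.fitEllipse(cs),"hsv",np.median(hsv[m>0],0))
    (u,v),_,_=cv2.fitEllipse(cs); print("z40 ",ray(p,u,v,40))
E
python3 m.py w1.png copper_pod
```

```text
2.8667 [ 506.54494931 -163.7952817   231.19968434] [-1.79975926e+02  1.43981390e-02  9.00852255e+01] 85.0909099267651
copper_pod 0.91 [585.7 -70.7  -1.6] [320.  97.]
copper_pod 0.64 [ 502.7 -160.9   -0.6] [256. 166.]
mask 0.92 1681 ((257.7890930175781, 171.86886596679688), (44.02997970581055, 46.796653747558594), 1.5911508798599243) hsv [ 10. 155. 176.]
z40  [ 505.9 -161.3   40. ]
mask 0.85 2138 ((324.464599609375, 97.93299102783203), (48.051387786865234, 54.98899459838867), 44.275428771972656) hsv [144. 140. 165.]
z40  [581.8 -75.3  40. ]
```

View pics/w1.png

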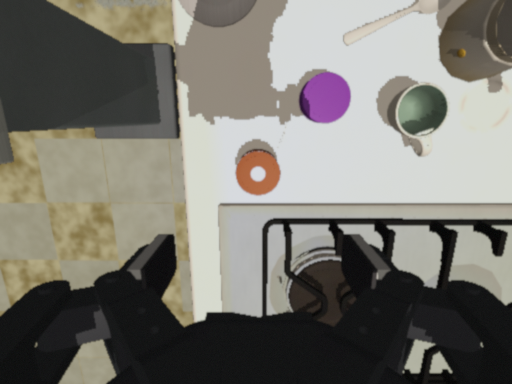

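The wrist view shows the red-brown pod with a pale ring at (258,173), hue 10, and the purple one at (325,98). I choose the red-brown pod. I'll descend on it with a small correction, then close.

>>> play_rows(increments=[[1,[1,-1,30],0],[1,[0,0,35],0],[1,[0,0,35],0],[1,[0,0,35],0],[1,[0,0,30],0],[1,[0,0,25],0],[1,[0,0,15],0],[1,[0,0,10],0],[1,[0,0,0],0],[1,[0,0,0],0]])

```text
time: 3.8
tool_pos: [505.4, -163.7, 16.6]
tcp_rot: [-180.0, -0.0, 89.9]
ft_force: [-0.3, 0.2, 0.7]
finger_gap: 84.8
grip_force: 0.0
```

>>> play_rows(increments=[[-0.3,[0,0,0],0],[-0.6,[0,0,0],0],[-1,[0,0,0],0],[-1,[0,0,0],0],[-1,[0,0,0],0],[-1,[0,0,0],0],[-1,[0,0,0],0],[-1,[0,0,0],0],[-1,[0,0,0],0]], force=35)

```text
time: 4.55
tool_pos: [507.0, -163.7, 18.2]
tcp_rot: [179.8, 0.1, 90.0]
ft_force: [-0.4, -0.3, 6.5]
finger_gap: 54.7
grip_force: 37.6
```

Gripped. Lifting to clear the rim and looking.

>>> play_rows(increments=[[-1,[0,0,-10],0],[-1,[0,0,-20],0],[-1,[0,0,-30],0],[-1,[0,0,-30],0],[-1,[0,0,-30],0],[-1,[0,0,-30],0],[-1,[0,0,-25],0],[-1,[0,0,-15],0],[-1,[0,0,0],0],[-1,[0,0,0],0]])

```text
time: 5.38
tool_pos: [506.2, -163.2, 207.9]
tcp_rot: [179.8, 0.1, 90.0]
ft_force: [0.2, -0.0, -0.6]
finger_gap: 54.6
grip_force: 37.1
```

```bash
python3 - <<'E'
from h import *
s=sense();print(s["time"],s["tool_pos"],s["tcp_rot"],s["finger_gap"],s["grip_force"],s["ft_force"])
a=snapshot("wrist");b=snapshot("scene");t=snapshot("top")
u,v=px(b,s["tool_pos"]).astype(int);print(u,v)
cr=b["color"][max(v-60,0):v+60,max(u-60,0):u+60]
im=np.hstack([cv2.resize(a["color"],(400,300)),cv2.resize(cr,(300,300))]);save("g1.png",im)
# dispenser: yellow catches in top
for q in ("copper_pod",):
  for r in pinpoint(q,a)[:3]: print(q,r["p"],W(a,r["xyz"]))
for n,p in(("s",b),("t",t)):
  for r in pinpoint("dispenser_mouth",p)[:2]: print(n,r["p"],W(p,r["xyz"]))
  h=cv2.cvtColor(p["color"],cv2.COLOR_RGB2HSV); c=px(p,[458,61,110]).astype(int)
  m=cv2.inRange(h,(20,120,90),(35,255,255));k=np.zeros_like(m);k[c[1]-30:c[1]+30,c[0]-30:c[0]+30]=1
  n_,_,st,ce=cv2.connectedComponentsWithStats(m*k)
  for i in range(1,n_):
    if st[i,4]>3: print(n,ce[i].round(1),st[i,4],ray(p,*ce[i],105))
E
```

```text
5.3833 [ 506.21647872 -163.21375666  207.88735701] [1.79847349e+02 6.41598305e-02 9.00088051e+01] 54.6238786503979 37.1252084732987 [ 0.15090046 -0.02157071 -0.62414338]
243 241
copper_pod 0.85 [ 505.7 -162.3  188.6]
copper_pod 0.8 [582.9 -72.5  -1.7]
s 0.6 [458.6  62.4 128.2]
s [216.5 211.5] 8 [451.2  10.1 105. ]
t 0.69 [457.2  59.5 126. ]
t [229.9 210.4] 17 [462.9 112.9 105. ]
t [240.1 211.7] 14 [459.5  88.1 105. ]
t [262.4 213.9] 9 [454.   33.9 105. ]
t [272.1 215.4] 14 [450.2  10.6 105. ]
```

View pics/g1.png

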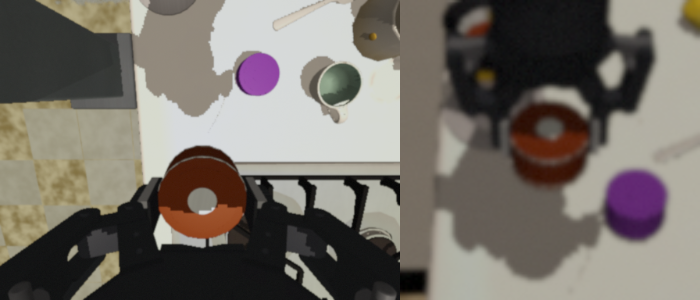

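The wrist crop shows the pod held upright and centred between the fingers at (203,195). The purple pod at (258,75) is untouched. Next I move to just short of the mouth and measure it with the wrist camera.

>>> play_rows(increments=[[-1,[10,-4,0],0],[-1,[20,-7,0],0],[-1,[25,-9,0],0],[-1,[25,-9,0],0],[-1,[25,-9,0],0],[-1,[20,-7,0],0],[-1,[15,-4,0],0],[-1,[0,0,0],0],[-1,[0,0,0],0],[-1,[0,0,0],0]])

```text
time: 6.52
tool_pos: [456.5, -23.1, 206.2]
tcp_rot: [-180.0, 0.0, 90.0]
ft_force: [-0.3, 0.3, 0.3]
finger_gap: 54.6
grip_force: 37.1
```

```bash
python3 - <<'E'
from h import *
s=sense();print(s["time"],s["tool_pos"],s["tcp_rot"],s["finger_gap"])
a=snapshot("wrist");im=a["color"].copy()
for r in pinpoint("dispenser_mouth",a)[:2]: print(r["p"],W(a,r["xyz"]))
for r in pinpoint("copper_pod",a)[:3]: print("pod",r["p"],W(a,r["xyz"]))
for c in ((457,61.2),):
  for R,z in((43,126),(29.5,112)):
    t=np.linspace(0,6.28,40); pts=np.array([px(a,[c[0]+R*np.cos(q),c[1]+R*np.sin(q),z]) for q in t]).astype(np.int32)
    cv2.polylines(im,[pts],True,(0,255,0) if R>40 else (0,255,255),1)
save("m1.png",cv2.resize(im[:300],(800,469)))
E
```

```text
6.5167 [456.50833578 -23.09832287 206.19145945] [-1.79999505e+02  1.49116213e-02  9.00236986e+01] 54.62149669011646
pod 0.74 [583.5 -71.8  -2.4]
pod 0.6 [456.2 -21.7 185.9]
```

View pics/m1.png

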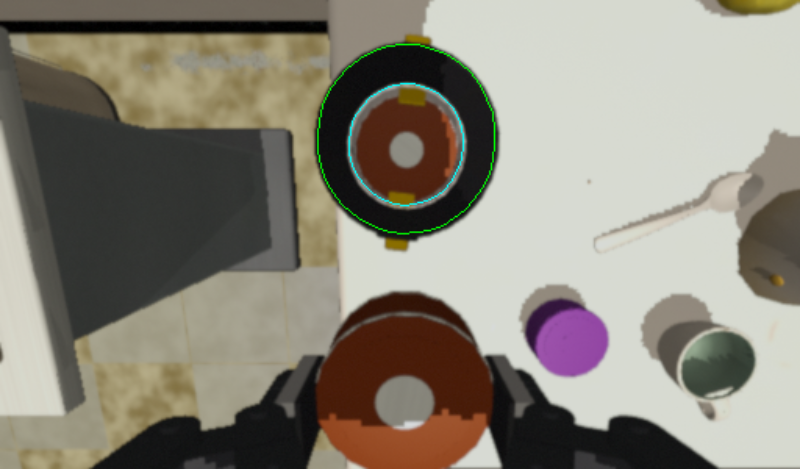

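The projected rim and bore circles match the image, so the mouth is at about (457,61). Its own copper pod shows at (407,150) and the catches lie along y. Moving over it and lowering part way.

>>> play_rows(increments=[[-1,[8,0,0],0],[-1,[15,0,0],0],[-1,[20,0,0],0],[-1,[20,0,0],0],[-1,[14,0,0],0],[-1,[6,0,0],0],[-1,[0,0,10],0],[-1,[0,0,15],0],[-1,[0,0,20],0],[-1,[0,0,10],0],[-1,[0,0,0],0],[-1,[0,0,0],0]])

```text
time: 7.67
tool_pos: [456.0, 59.4, 150.6]
tcp_rot: [-179.9, 0.0, 90.0]
ft_force: [0.5, -0.0, -0.4]
finger_gap: 54.6
grip_force: 37.1
```

>>> play_rows(increments=[[-1,[0,0,5],0],[-1,[0,0,5],0],[-1,[0,0,5],0],[-1,[0,0,3],0],[-1,[0,0,3],0],[-1,[0,0,0],0],[-1,[0,0,0],0],[-1,[0,0,0],0]])

```text
time: 8.33
tool_pos: [456.7, 60.0, 130.5]
tcp_rot: [180.0, -0.0, 90.0]
ft_force: [-1.1, 0.3, -0.1]
finger_gap: 54.7
grip_force: 37.1
```

>>> play_rows(increments=[[-1,[0,0,2],0],[-1,[0,0,2],0],[-1,[0,0,1],0],[-1,[0,0,0],0],[-1,[0,0,0],0]])

```text
time: 8.75
tool_pos: [456.5, 60.0, 125.2]
tcp_rot: [-180.0, -0.0, 90.0]
ft_force: [0.2, 0.5, -0.4]
finger_gap: 54.6
grip_force: 37.1
```

>>> play_rows(increments=[[-1,[0,0,1],0],[-1,[0,0,1],0],[-1,[0,0,1],0],[-1,[0,0,0],0],[-1,[0,0,0],0]])

```text
time: 9.17
tool_pos: [456.5, 60.0, 122.2]
tcp_rot: [-180.0, 0.0, 90.0]
ft_force: [-0.3, -0.9, -0.7]
finger_gap: 54.7
grip_force: 37.1
```

>>> play_rows(increments=[[-1,[0,0,1],0],[-1,[0,0,1],0],[-1,[0,0,0],0],[-1,[0,0,0],0]])

```text
time: 9.5
tool_pos: [456.6, 60.0, 120.3]
tcp_rot: [180.0, -0.0, 90.0]
ft_force: [0.7, -0.2, -0.3]
finger_gap: 54.8
grip_force: 37.1
```

>>> play_rows(increments=[[-1,[0,0,1],0],[-1,[0,0,1],0],[-1,[0,0,0],0],[-1,[0,0,0],0]])

```text
time: 9.83
tool_pos: [457.0, 60.1, 119.0]
tcp_rot: [179.9, -0.0, 90.0]
ft_force: [-1.4, 0.8, 5.7]
finger_gap: 54.0
grip_force: 37.7
```

Contact is 5.7 N, so the pod stands on the slopes. I'll open slightly, staying within the funnel, and lift clear.

>>> play_rows(increments=[[0.4,[0,0,0],0],[0.4,[0,0,0],0],[0.4,[0,0,0],0],[0.4,[0,0,-2],0],[0.5,[0,0,-5],0],[0.6,[0,0,-8],0],[0.8,[0,0,-15],0],[1,[0,0,-25],0],[1,[0,0,-20],0],[1,[0,0,-10],0],[1,[0,0,0],0],[1,[0,0,0],0]])

```text
time: 10.83
tool_pos: [456.9, 60.0, 203.6]
tcp_rot: [179.9, 0.0, 90.0]
ft_force: [-0.2, -0.0, -0.3]
finger_gap: 85.4
grip_force: 0.0
```

>>> play_rows(increments=[[1,[-20,0,0],0],[1,[-25,0,0],0],[1,[-25,0,0],0],[0,[-10,0,0],0],[-1,[0,0,0],0],[-1,[0,0,0],0],[-1,[0,0,0],0],[-1,[0,0,0],0],[-1,[0,0,0],0],[-1,[0,0,0],0],[-1,[0,0,0],0]])

```text
time: 11.75
tool_pos: [456.6, -19.5, 203.3]
tcp_rot: [180.0, -0.0, 90.0]
ft_force: [0.4, 0.1, 0.8]
finger_gap: 0.1
grip_force: 0.0
```

```bash
python3 - <<'E'
from h import *
s=sense();print(s["time"],s["tool_pos"],s["tcp_rot"],s["finger_gap"])
a=snapshot("wrist");im=a["color"].copy();b=snapshot("scene")
for R,z in((43,126),(28,142)):
    t=np.linspace(0,6.28,40); pts=np.array([px(a,[457+R*np.cos(q),61+R*np.sin(q),z]) for q in t]).astype(np.int32)
    cv2.polylines(im,[pts],True,(0,255,0) if R>40 else (0,255,255),1)
u,v=px(b,[457,61,110]).astype(int)
save("m2.png",np.hstack([cv2.resize(im,(480,360)),cv2.resize(b["color"][v-40:v+40,u-35:u+35],(315,360),interpolation=2)]))
E
```

```text
11.75 [456.61253303 -19.50809764 203.31566409] [ 1.79995328e+02 -4.29489387e-03  9.00478186e+01] 0.08827452170538519
```

View pics/m2.png

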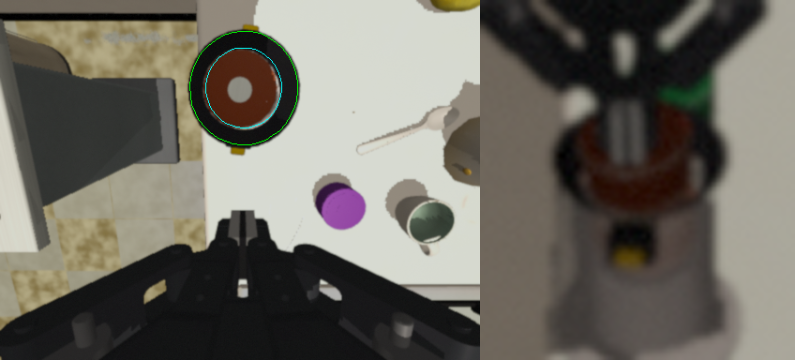

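The wrist view shows the pod standing in the mouth at (240,90), level inside the rim; the scene crop shows it upright. Now I press with closed fingertips, going by depth: the target is TCP z of about 95, which is 31 mm below the rim.

>>> play_rows(increments=[[-1,[15,0,0],0],[-1,[25,0,0],0],[-1,[25,0,0],0],[-1,[15.5,0,10],0],[-1,[0,0,20],0],[-1,[0,0,15],0],[-1,[0,0,8],0],[-1,[0,0,3],0],[-1,[0,0,2],0],[-1,[0,0,0],0],[-1,[0,0,0],0]])

```text
time: 12.77
tool_pos: [457.2, 60.3, 146.2]
tcp_rot: [179.9, -0.0, 90.0]
ft_force: [-0.2, 0.3, -0.5]
finger_gap: -0.1
grip_force: 0.0
```

>>> play_rows(increments=[[-1,[0,0,2],0],[-1,[0,0,2],0],[-1,[0,0,2],0],[-1,[0,0,2],0],[-1,[0,0,2],0],[-1,[0,0,2],0],[-1,[0,0,0],0],[-1,[0,0,0],0]])

```text
time: 13.43
tool_pos: [458.1, 60.3, 134.6]
tcp_rot: [179.8, 0.0, 90.0]
ft_force: [3.4, -1.0, 5.6]
finger_gap: -0.2
grip_force: 2.7
```

>>> play_rows(increments=[[-1,[0,0,2],0],[-1,[0,0,2],0],[-1,[0,0,2],0],[-1,[0,0,2],0],[-1,[0,0,2],0],[-1,[0,0,2],0],[-1,[0,0,0],0],[-1,[0,0,0],0]])

```text
time: 14.1
tool_pos: [458.0, 60.4, 122.4]
tcp_rot: [179.8, 0.0, 90.0]
ft_force: [3.9, -1.3, 5.5]
finger_gap: -0.1
grip_force: 2.5
```

>>> play_rows(increments=[[-1,[0,0,2],0],[-1,[0,0,2],0],[-1,[0,0,2],0],[-1,[0,0,2],0],[-1,[0,0,2],0],[-1,[0,0,2],0],[-1,[0,0,0],0],[-1,[0,0,0],0]])

```text
time: 14.77
tool_pos: [457.9, 60.4, 110.3]
tcp_rot: [179.8, 0.0, 90.0]
ft_force: [4.0, -0.8, 5.2]
finger_gap: -0.1
grip_force: 2.6
```

>>> play_rows(increments=[[-1,[0,0,2],0],[-1,[0,0,2],0],[-1,[0,0,2],0],[-1,[0,0,2],0],[-1,[0,0,0],0],[-1,[0,0,0],0]])

```text
time: 15.27
tool_pos: [457.8, 60.4, 102.2]
tcp_rot: [179.8, 0.0, 90.0]
ft_force: [2.8, -0.5, 4.5]
finger_gap: 0.3
grip_force: 2.5
```

>>> play_rows(increments=[[-1,[0,0,2],0],[-1,[0,0,2],0],[-1,[0,0,2],0],[-1,[0,0,1],0],[-1,[0,0,0],0],[-1,[0,0,0],0],[-1,[0,0,0],0]])

```text
time: 15.85
tool_pos: [457.7, 60.4, 95.1]
tcp_rot: [179.9, 0.0, 90.0]
ft_force: [4.9, 0.0, 5.0]
finger_gap: -0.5
grip_force: 2.5
```

>>> play_rows(increments=[[-1,[0,0,1],0],[-1,[0,0,0],0],[-1,[0,0,0],0],[-1,[0,0,-2],0],[-1,[0,0,-2],0],[-1,[0,0,-2],0],[-1,[0,0,-3],0],[-1,[0,0,0],0],[-1,[0,0,0],0]])

```text
time: 16.6
tool_pos: [455.7, 60.5, 101.7]
tcp_rot: [-179.9, -0.0, 90.0]
ft_force: [1.0, -0.2, -0.1]
finger_gap: -0.2
grip_force: 0.0
```

>>> play_rows(increments=[[-1,[0,0,-10],0],[-1,[0,0,-20],0],[-1,[0,0,-25],0],[-1,[0,0,-25],0],[-1,[0,0,-15],0],[-1,[-15,0,0],0],[-1,[-25,0,0],0],[-1,[-25,0,0],0],[-1,[-15,0,0],0],[-1,[0,0,0],0],[-1,[0,0,0],0]])

```text
time: 17.52
tool_pos: [456.3, -19.9, 197.5]
tcp_rot: [-180.0, -0.0, 89.9]
ft_force: [0.8, 0.5, 0.9]
finger_gap: 0.2
grip_force: 0.0
```

```bash
python3 - <<'E'
from h import *
s=sense();print(s["time"],s["tool_pos"],s["ft_force"])
a=snapshot("wrist");im=a["color"].copy();b=snapshot("scene")
u,v=px(b,[457,61,100]).astype(int);U,V=px(a,[457,61,110]).astype(int);print(U,V)
save("m3.png",np.hstack([cv2.resize(im[max(V-70,0):max(V-70,0)+140,U-70:U+70],(400,400)),cv2.resize(b["color"][v-45:v+45,u-40:u+40],(355,400),interpolation=2)]))
for r in regions_of("copper_pod",a)[:4]:
    m=r["mask"].astype(np.uint8); cs=max(cv2.findContours(m,0,2)[0],key=cv2.contourArea); print(r["p"],cv2.fitEllipse(cs))
T=np.linalg.inv(np.array(a["world_from_camera"]));print((T@[457,61,100,1])[:3],a["intrinsics"][0][0])
E
```

```text
17.5167 [456.30789047 -19.93143275 197.52451007] [0.78600658 0.47053144 0.90148497]
260 97
0.69 ((258.1539611816406, 97.94641876220703), (66.2603530883789, 67.35942077636719), 100.39590454101562)
0.69 ((365.0076904296875, 220.26132202148438), (48.954444885253906, 56.73076248168945), 121.81510162353516)
[  0.92778681 -77.37829579 226.23431278] 275.7804188958864
```

View pics/m3.png

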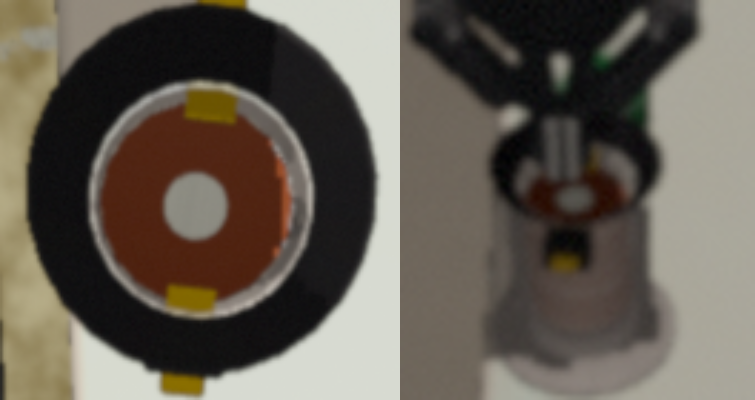

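The wrist crop shows both yellow catches over the pod's top at (210,107) and (190,298), with the pod's centre at (195,206). The contact force vanished by TCP z of 101.7, so the pod is held at about 26 mm below the rim. The arm is clear.

```bash
python3 -c "
from bench import *
print(hand_in())"
```

```text
the job is handed in; nothing more can be done
None
```

The loose copper pod is latched under both yellow catches in the dispenser, the green pod was left alone, and I handed the job in at about 17.5 s; no verdict came back.

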